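# Bond a steel sleeve into a turned finial on the sprung cradle

### The job

Two steel sleeves and a round turned wooden finial stand on the garage bench beside a sprung ring cradle with a gauge pin in its middle. Slide the sleeve that fits the pin fully down onto it and let go of it (the other sleeve belongs on the bench), then lower the upright finial, bore down, over the sleeve into the ring, press the ring down as far as it will go and finish while still holding it down, as if waiting for glue to grab. Do not slam it, and leave the other things on the bench where they are.

Things in the scene. Friction and masses are not known exactly. Their poses are not given: they have to be found in the camera images.
- cradle: The fixture, fixed to the bench, place and yaw vary: plywood board 130 x 130 x 18 mm. Origin: centre of the board's underside, on the bench; z up. The gauge pin stands on its centre axis. Three 6 mm guide posts with springs, 46 mm from the axis, reach 72 mm above the bench.
- pin_tip (a point): Tapered tip of the steel gauge pin, 82 mm above the bench, on the cradle's axis. Pin 12 mm in diameter, rising from a 22 mm wide shoulder whose top is 47 mm above the bench. A sleeve that fits slides down to the shoulder; its top end is then 92 mm above the bench, 17 mm above the free ring's top.
- ring_top (a point): Centre of the top plane of the aluminium ring of the cradle, on the pin's axis: 75 mm above the bench when free. Ring 74 mm outside, 52 mm hole, 10 mm thick, with three ears to 56 mm from the axis. Moves down with the ring.
- ring (a joint): How far the ring is pressed down, m: 0 free (up), 0.022 at its hard stop. The springs push up with about 6 N at 0, rising 0.5 N per mm to 17 N at the stop; released, it springs back up.
- finial: Turned wooden finial standing upright, 105 mm high, about 0.16 kg: a 76 mm ball (centre 31 mm up) on a flat 44 mm foot, and a straight neck 26 mm in diameter from 69 to 105 mm up, to grip. Origin: centre of the foot; z up. In the foot a blind bore 30 mm wide, 46 mm deep. Resting in the ring, the foot is 3 mm below the ring's top; at the ring's stop, 50 mm above the bench.
- sleeve_wide: Thin-walled steel sleeve standing on end: 22 mm outside, 45 mm high, bore 16 mm right through: it fits the 12 mm pin. Origin: centre of its lower end; z along its axis. About 60 g.
- sleeve_narrow: Thick-walled steel sleeve standing on end: 22 mm outside, 45 mm high, bore 8 mm: too small for the pin. Origin: centre of its lower end; z along its axis. About 110 g.
- offcut: Bystander: small pine block 24 x 50 x 16 mm, origin at the centre of its underside.
- tape: Bystander: empty cardboard tape ring, 92 mm across, 24 mm high, origin at the centre of its underside.
- screwdriver: Bystander: screwdriver with orange handle, lying along its x.
- hammer: Bystander: hammer with wooden handle, lying along its x.
- glue: Bystander: white glue bottle, 60 mm across, 150 mm high, origin at the centre of its underside.
- sander: Bystander: cork sanding block 100 x 65 x 35 mm, origin at the centre of its underside.
- strip: Bystander: thin wooden strip 300 x 28 x 6 mm, origin at the centre of its underside.
There are look-alikes about, which are no part of the job. Several things look just like the cradle: the one meant starts farthest to the robot's right.

How it is judged:
On the way, in this order (a step that is already met when the one before it is completed fails the run):
1. the sleeve that fits is fully down on the gauge pin and let go (horizontal distance between sleeve_wide and cradle below 0.004 m and z of sleeve_wide in the frame of cradle between 0.044 and 0.05 m and angle between sleeve_wide's own z axis and vertical below 0.14 rad and contact force between sleeve_wide and the fingers below 0.3 N), for 0.2 s.
2. the finial, upright over the sleeve, has pressed the ring down at least 18 of its 22 mm (horizontal distance between sleeve_wide and cradle below 0.004 m and z of sleeve_wide in the frame of cradle between 0.044 and 0.05 m and angle between sleeve_wide's own z axis and vertical below 0.14 rad and value of joint ring above 0.018 m and horizontal distance between finial and cradle below 0.005 m and angle between finial's own z axis and vertical below 0.12 rad and contact force between ring and finial above 6 N), for 0.3 s.
At the end, for the whole second after the job is handed in: Still held by the robot (over 3 N): ring down over 18 of 22 mm, finial bearing on it over 6 N, upright to 0.12 rad, centred to 5 mm; wide sleeve on the pin's shoulder (3 mm high, 4 mm sideways, 0.14 rad); narrow sleeve on the bench, 90 mm or more from the pin (all of step 2 and contact force between any of the fingers, the arm and finial above 3 N and height (world z) of sleeve_narrow below 0.03 m and horizontal distance between sleeve_narrow and cradle above 0.09 m); the arm keeps its last pose, push and grip.
It fails at once if the finial is slammed into the ring or pin (over 70 N) (contact force between finial and ring above 70 N or contact force between finial and cradle above 70 N).
It fails at once if a bystander is pushed more than 30 mm (distance of any of offcut, tape, screwdriver, hammer, glue, sander, strip from where it was at the start of the episode above 0.03 m).
It also fails if it takes over 58 s, if anything falls off the work surface, if the arm or the gripper's body presses on something with over 40 N, if the wrist force passes 120 N, or if a joint passes its speed limit or range.

### The arm

A 6-joint arm with a two-finger parallel gripper is mounted at the origin on the work surface. World frame = base frame: x ahead of the robot, y to its left, z up, the work surface at z = 0. Lengths are in m, angles in rad, forces in N, time in s.
With the tool pointing down it reaches from about 0.35 to 0.775 m from the base axis. Payload 7.3 kg.
Tool frame: the origin (TCP) lies between the finger pads; the fingertips stand 25 mm ahead of it and the grasp point (between the pads) lies 6 mm ahead of it; y points along the fingers, z is the direction in which the jaws open and shut, and the axes are right-handed (so a half turn about y gives the same grasp; the last joint's range is limited). The gripper opens to 92 mm and grips with 3 to 60 N. Pads are 19 mm wide; open, the fingers measure 130 mm over their backs; the gripper's body (75 mm by 190 mm) begins 47 mm behind the grasp point.
Start: joints at [1.023, 0.342, 1.524, -0, 1.275, -0.146], TCP at [0.205, 0.483, 0.252] pointing down, gripper open.
Joint ranges: [-2.53, 2.53], [-0.77, 2.02], [0.04, 2.7], [-1, 4.14], [0.28, 2.66], [-3.11, 3.11]. Speed limits (rad/s): [2.57, 2.57, 3.14, 3.14, 3.14, 3.14].

### API

Orientations are given as [roll, pitch, yaw] about the fixed x, y, z axes, in that order (R = Rz(yaw) Ry(pitch) Rx(roll)).
In Python, from cell import sensors, read_camera, hand_in gives the robot as it stands. The module is installed in compiled form; this text tells all that it offers.
- The arm moves only by the tool send_rows, never from a script. Its argument "motion" is a list that holds one entry, the list of rows, each a list of 4 numbers: the shift along the tool's x, y, z in m, then the turn about the tool's y in degrees. In form: [[[tx, ty, tz, twist], ...]]. A call has 1 to 8 rows; each row is the pose to reach, as a shift and turn from the pose measured when the call began, along the tool's axes at that moment; what a row does not reach only later rows make up. A row lasts 1/10 s, in which the tool goes at most 50 mm and 8.59 degrees, less where a joint would pass 70% of its speed; a pose out of reach is approached as far as the arm can. A call with a gripper value outside its range is refused whole. "gripper" is the opening, from 0 (shut) to 1 (fully open), set as the call begins (left out, the last holds). The fingers move at their own pace and stop on an object; "grip_force" is the grip in N (left out, the last holds). Time passes only in rows, so rows that repeat a pose let the fingers close. It gives the time, the measured TCP pose, the force and the opening at its end, in the units of the state.
- sensors.observe(): the state, without advancing time (a new reading comes with each control period).
- read_camera(name): name is "scene" or "top" or "wrist"; returns a dict with "frame" (400x640x3 uint8, red, green, blue), "fx", "fy", "cx", "cy" (pixels), "extrinsics" (4x4, takes a point from world to camera coordinates). Camera axes: x right, y up, looking along -z (the intrinsics and any distortion apply to the point x, -y, -z); pixel columns grow to the right and rows downward; lengths in m; the calibration is good to about 2 mm. A picture is of the moment at which its call begins. There is no depth.
- hand_in(): hands the job in, once; it reports no verdict.
The state is a dict: "time": time; "qpos": joint angles; "qvel": joint speeds; "joint_efforts": joint torques, N m; "tool_pos": TCP position; "tool_rot": TCP orientation; "contact_force": force on the tool from outside, world axes, zero at the start; "torque": the same for the moment, N m; "opening": finger opening in m.
Only numpy, scipy, OpenCV 4.12 (cv2) and the standard library are available. Lean on these libraries where they do the work, as an engineer would, in place of code of your own. Each camera call takes 0.05 s, during which the arm holds its last target.

## Working session

There is one attempt and no reset: what is moved stays moved. The work goes in short steps, Python scripts to look and compute and a tool call to move; the robot and the scene stay as the last step left them, time stands still between calls to the robot, and variables do not carry over. Pictures are saved under pics/ and viewed, and the job is handed in when it is done.

Besides the shell and the picture viewer there is one more tool, called after "Request:" in YAML: its name, and indented under it one key for each argument. send_rows: Moves the arm, as the interface text tells. Its arguments: {"type":"object","properties":{"motion":{"type":"array"},"gripper":{"type":"number"},"grip_force":{"type":"number"}},"required":["motion"]}

```bash
mkdir -p pics; ls; python3 - <<'E'
from cell import sensors, read_camera
import cv2, numpy as np
print(sensors.observe())
for n in ["scene","top","wrist"]:
    c=read_camera(n); cv2.imwrite(f"pics/{n}0.png",c["frame"][:,:,::-1])
    print(n,c["fx"],c["fy"],c["cx"],c["cy"],[k for k in c]);print(np.round(c["extrinsics"],4).tolist())
E
```

```text
pics
{'time': 0.0, 'qpos': array([ 1.02298253e+00,  3.42693556e-01,  1.52502291e+00,  3.75481000e-07,
        1.27537988e+00, -1.46017254e-01]), 'qvel': array([ 1.77327945e-03, -7.21014747e-05, -1.02634875e-03,  1.97016043e-04,
       -5.98121259e-04,  4.99552349e-04]), 'joint_efforts': array([ 1.96549387e-03, -4.31246102e+01, -2.44228971e+01,  7.20012467e-02,
        5.57217922e-02, -9.72514545e-05]), 'tool_pos': array([0.20510742, 0.48287722, 0.25105801]), 'tool_rot': array([-1.57228397e+00,  2.19141743e-04, -4.01796814e-01]), 'contact_force': array([ 0.03489725, -0.01508431, -1.22829023]), 'torque': array([-0.04936488, -0.01398528,  0.00162285]), 'opening': 0.09169391595507159}
scene 372.08017488120686 372.08017488120686 310.2358575784503 199.74514374960825 ['frame', 'fx', 'fy', 'cx', 'cy', 'extrinsics']
[[0.6882, 0.7255, -0.0041, -0.32], [-0.4249, 0.4076, 0.8083, 0.1169], [0.5881, -0.5546, 0.5887, -1.341], [0.0, 0.0, 0.0, 1.0]]
top 483.7631494406143 483.7631494406143 307.12469136604267 198.608052496305 ['frame', 'fx', 'fy', 'cx', 'cy', 'extrinsics']
[[0.0174, -0.9998, 0.0139, -0.013], [0.988, 0.0193, 0.1531, -0.4911], [-0.1533, 0.0111, 0.9881, -1.4008], [0.0, 0.0, 0.0, 1.0]]
wrist 315.73892844057053 315.73892844057053 317.17155951305523 197.75811303278965 ['frame', 'fx', 'fy', 'cx', 'cy', 'extrinsics']
[[0.391, 0.9204, -0.0021, -0.5246], [-0.8785, 0.3725, -0.2992, 0.0375], [-0.2746, 0.1188, 0.9542, -0.3923], [0.0, 0.0, 0.0, 1.0]]
```

View pics/scene0.png

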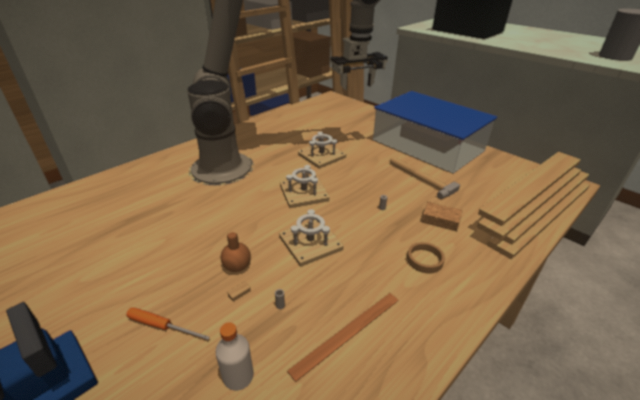

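View pics/top0.png

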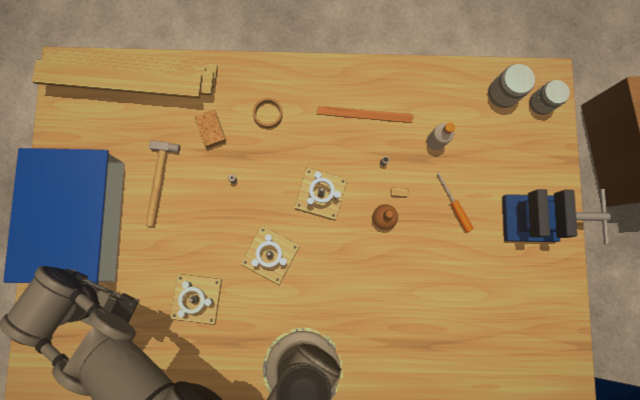

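View pics/wrist0.png

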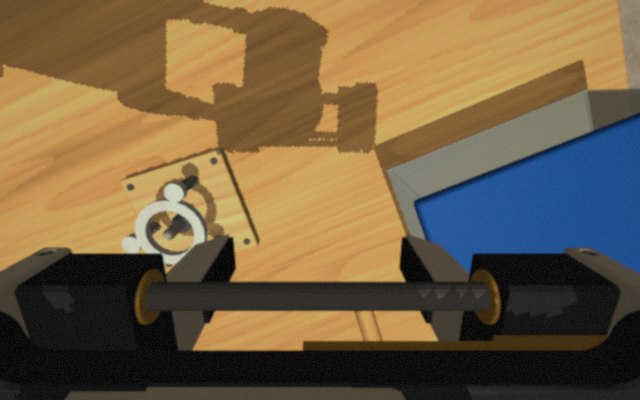

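The cradle meant is the rightmost one, at about (321,193) in the top view. The finial is at (386,216) and the sleeves are at (232,180) and (384,161). I'll zoom in to tell the sleeves apart.

```bash
python3 - <<'E'
import cv2, numpy as np
t=cv2.imread("pics/top0.png"); s=cv2.imread("pics/scene0.png")
def crop(i,u,v,h,k): return cv2.resize(i[v-h:v+h,u-h:u+h],(k,k),interpolation=cv2.INTER_CUBIC)
a=np.hstack([crop(t,232,180,12,260),crop(t,384,161,12,260),crop(t,321,193,32,260)])
b=np.hstack([crop(s,382,202,14,260),crop(s,280,299,14,260),crop(s,311,232,36,260)])
cv2.imwrite("pics/z0.png",np.vstack([a,b]))
E
```

```text
(no output)
```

View pics/z0.png

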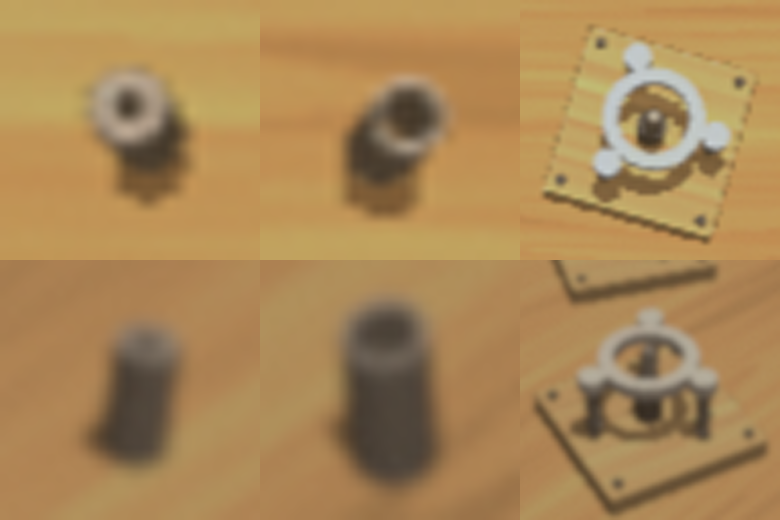

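```bash
cat > h.py <<'E'
import numpy as np, cv2
from cell import sensors, read_camera
from scipy.spatial.transform import Rotation as R
def ray(c,u,v):
    E=np.array(c["extrinsics"]); d=np.array([(u-c["cx"])/c["fx"],-(v-c["cy"])/c["fy"],-1.])
    return -E[:3,:3].T@E[:3,3], E[:3,:3].T@d
def onz(c,u,v,z):
    o,d=ray(c,u,v); return (o+d*(z-o[2])/d[2])
def proj(c,p):
    E=np.array(c["extrinsics"]); q=E[:3,:3]@p+E[:3,3]
    return c["cx"]+c["fx"]*q[0]/-q[2], c["cy"]-c["fy"]*q[1]/-q[2]
def tool():
    s=sensors.observe(); return s,R.from_euler('xyz',s["tool_rot"]).as_matrix()
def shift(target_tcp):
    s,M=tool(); return M.T@(np.array(target_tcp)-s["tool_pos"])
E
python3 - <<'E'
from h import *
c=read_camera("top"); s=read_camera("scene")
for n,u,v,z in [("wide",385.3,159.4,.045),("narrow",220+131/260*24-.5,168+104/260*24-.5,.045),("ring",321.8,189.6,.075),("finial",389,215,.105)]:
    print(n,onz(c,u,v,z))
print("scene wide",onz(s,266+126/260*28-.5,285+70/260*28-.5,.045), "ring",onz(s,275+130/260*72-.5,196+97/260*72-.5,.075),"narrow",onz(s,368+147/260*28-.5,188+82/260*28-.5,.045))
st,M=tool(); print(M)
f=s["frame"]; t=c["frame"]
a=cv2.resize(t[196:236,366:406],(400,400),interpolation=cv2.INTER_CUBIC);b=cv2.resize(f[225:275,210:260],(400,400),interpolation=cv2.INTER_CUBIC)
cv2.imwrite("pics/z1.png",np.hstack([a,b])[:,:,::-1])
E
```

```text
wide [ 0.61385975 -0.23657474  0.045     ]
narrow [0.55043831 0.22181838 0.045     ]
ring [ 0.51278401 -0.04569772  0.075     ]
finial [ 0.43846345 -0.23531159  0.105     ]
scene wide [ 0.61419888 -0.23622489  0.045     ] ring [ 0.51362559 -0.04475384  0.075     ] narrow [0.54949031 0.22187793 0.045     ]
[[ 9.20369542e-01 -3.39784359e-04  3.91049601e-01]
 [-3.91049742e-01 -6.15463696e-04  9.20369339e-01]
 [-7.20502730e-05 -9.99999753e-01 -6.99326626e-04]]
```

View pics/z1.png

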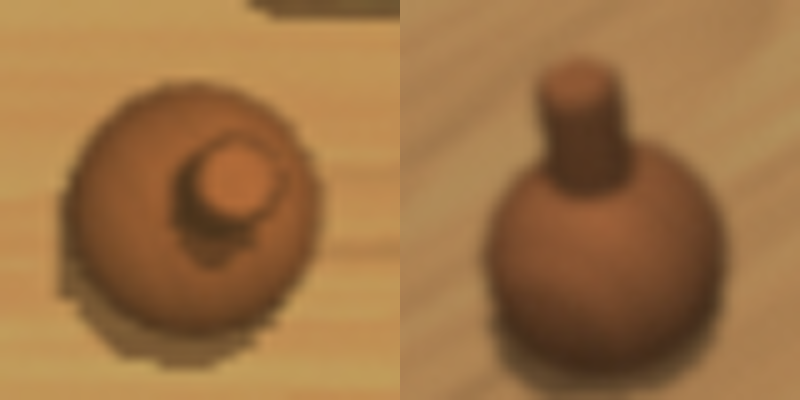

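The wide sleeve is the right-hand one, at top-view pixel (385,159). The scene and top views agree to about 1 mm on the sleeves and ring. Next I compute the shift to above the wide sleeve.

```bash
python3 - <<'E'
from h import *
c=read_camera("top");s=read_camera("scene")
print("fin",onz(c,389.3,213.5,.105), onz(s,210+178/8-.5,225+85/8-.5,.105))
print(shift([.614,-.2365,.20]))
E
```

```text
fin [ 0.44274963 -0.23619836  0.105     ] [ 0.4448998  -0.23785261  0.105     ]
[ 0.65758841  0.05171464 -0.5025131 ]
```

Request:
send_rows:
  motion:
    - [[0.658, 0.02, -0.5025, 0], [0.658, 0.02, -0.5025, 0], [0.658, 0.02, -0.5025, 0], [0.658, 0.02, -0.5025, 0], [0.658, 0.02, -0.5025, 0], [0.658, 0.02, -0.5025, 0], [0.658, 0.02, -0.5025, 0], [0.658, 0.02, -0.5025, 0]]
  gripper: 1

```text
time: 1.15
tool_pos: [0.4035, 0.1336, 0.2423]
tool_rot: [-1.571, -0.001, -0.402]
contact_force: [1.1, 0.5, 0.3]
opening: 0.0918
```

```bash
python3 - <<'E'
from h import *
s,M=tool();print(s["time"],s["tool_pos"],s["tool_rot"],s["qpos"])
print(shift([.614,-.2365,.20]))
E
```

```text
1.15 [0.40351907 0.13363992 0.24230211] [-1.57050132e+00 -6.73999050e-04 -4.01810690e-01] [ 1.39167095e-01  1.67030019e-01  1.79180087e+00 -1.01807326e-04
  1.18203208e+00 -1.02978009e+00]
[ 0.33844479  0.04245402 -0.2583564 ]
```

Request:
send_rows:
  motion:
    - [[0.3385, 0.042, -0.2585, 0], [0.3385, 0.042, -0.2585, 0], [0.3385, 0.042, -0.2585, 0], [0.3385, 0.042, -0.2585, 0], [0.3385, 0.042, -0.2585, 0], [0.3385, 0.042, -0.2585, 0], [0.3385, 0.042, -0.2585, 0], [0.3385, 0.042, -0.2585, 0]]

```text
time: 1.95
tool_pos: [0.5999, -0.2127, 0.203]
tool_rot: [-1.57, -0.001, -0.402]
contact_force: [0.4, 0.3, -0.0]
opening: 0.0918
```

Request:
send_rows:
  motion:
    - [[0.02, 0.004, -0.01, 0]]

```text
time: 2.05
tool_pos: [0.6152, -0.2339, 0.1981]
tool_rot: [-1.571, -0.001, -0.405]
contact_force: [0.1, 0.7, -0.3]
opening: 0.0918
```

```bash
python3 - <<'E'
from h import *
s,M=tool();print(s["time"],s["tool_pos"],s["tool_rot"])
print(shift([.614,-.2365,.20]))
w=read_camera("wrist");cv2.imwrite("pics/w1.png",w["frame"][:,:,::-1])
print(proj(w,np.array([.614,-.2365,.045])))
E
```

```text
2.05 [ 0.61520446 -0.23387322  0.19810989] [-1.57120470e+00 -1.14717270e-03 -4.05074666e-01]
[-6.96398553e-05 -1.88900869e-03 -2.88963338e-03]
(np.float64(313.85386321374443), np.float64(189.04749118851754))
```

View pics/w1.png

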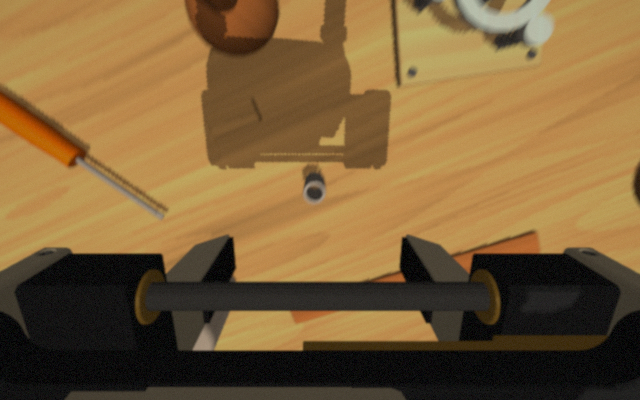

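```bash
python3 - <<'E'
from h import *
w=read_camera("wrist");f=w["frame"]
cv2.imwrite("pics/w2.png",cv2.resize(f[165:215,290:340],(500,500),interpolation=cv2.INTER_CUBIC)[:,:,::-1])
for u,v in [(314,188),(315,190),(314,192)]: print(u,v,onz(w,u,v,.045))
s,M=tool();print(s["tool_pos"]); print(proj(w,s["tool_pos"]+M@[0,.006,0]))
E
```

```text
314 188 [ 0.61374857 -0.23723084  0.045     ]
315 190 [ 0.61590948 -0.23714328  0.045     ]
314 192 [ 0.61733636 -0.23878547  0.045     ]
[ 0.61501464 -0.23281394  0.19707538]
(np.float64(319.9335335669934), np.float64(266.7836935871284))
```

View pics/w2.png

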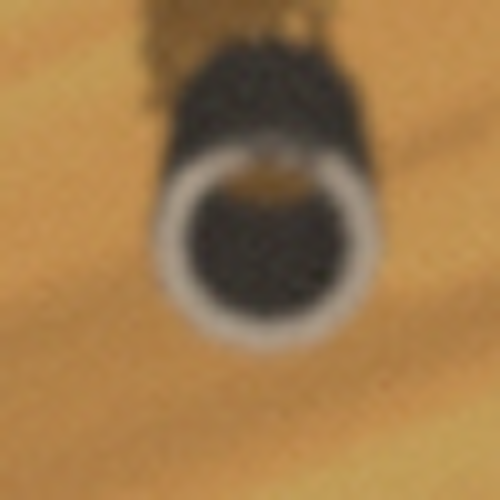

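The sleeve's rim centre is at (316.3,188.5) and its bore is the wide one. All three views agree to about 1 mm. I'll descend to it.

```bash
python3 - <<'E'
from h import *
w=read_camera("wrist"); print(onz(w,316.3,188.5,.045)); s,M=tool();print(s["tool_pos"],shift([.6147,-.236,.054]))
E
```

```text
[ 0.61374395 -0.23278788  0.045     ]
[ 0.61433959 -0.23086966  0.19763493] [ 0.00251442  0.14362913 -0.00466861]
```

Request:
send_rows:
  motion:
    - [[0.0025, 0.05, -0.0047, 0], [0.0025, 0.09, -0.0047, 0], [0.0025, 0.12, -0.0047, 0], [0.0025, 0.1436, -0.0047, 0], [0.0025, 0.1436, -0.0047, 0], [0.0025, 0.1436, -0.0047, 0]]

```text
time: 2.8
tool_pos: [0.6148, -0.2352, 0.055]
tool_rot: [-1.57, 0.001, -0.403]
contact_force: [0.6, -0.6, 0.4]
opening: 0.0916
```

```bash
python3 - <<'E'
from h import *
w=read_camera("wrist");f=w["frame"]
cv2.imwrite("pics/w3.png",f[:,:,::-1])
print(shift([.6147,-.236,.054]),proj(w,np.array([.6147,-.236,.045])))
E
```

```text
[-0.00053729  0.00195828 -0.00062107] (np.float64(314.7257912934569), np.float64(266.6306919084726))
```

View pics/w3.png

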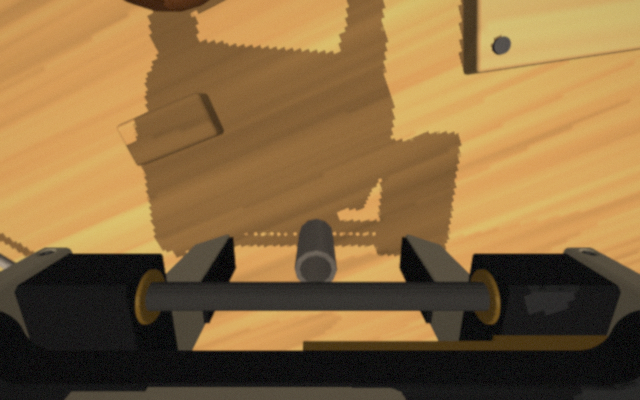

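The rim is at about (315.5,266) and I predicted (314.7,266.6). I'll grip it.

Request:
send_rows:
  motion:
    - [[0, 0.002, 0, 0], [0, 0.002, 0, 0], [0, 0.002, 0, 0], [0, 0.002, 0, 0], [0, 0.002, 0, 0], [0, 0.002, 0, 0], [0, 0.002, 0, 0], [0, 0.002, 0, 0]]
  gripper: 0
  grip_force: 25

```text
time: 3.65
tool_pos: [0.6154, -0.2357, 0.0539]
tool_rot: [-1.57, -0.001, -0.403]
contact_force: [0.8, 0.3, 0.2]
opening: 0.0323
```

```bash
python3 - <<'E'
from h import *
s,M=tool();print(s["tool_pos"],s["tool_rot"],s["opening"],s["contact_force"])
w=read_camera("wrist");f=w["frame"]
cv2.imwrite("pics/w4.png",f[:,:,::-1])
E
```

```text
[ 0.6153883  -0.23567418  0.0538847 ] [-1.57022796e+00 -1.03809687e-03 -4.03198451e-01] 0.03229020004423568 [0.82188315 0.25008299 0.23305686]
```

View pics/w4.png

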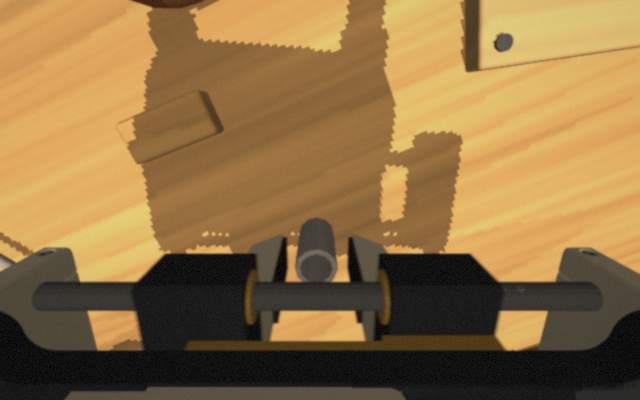

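Still closing, so I'll let it finish.

Request:
send_rows:
  motion:
    - [[0, 0, 0, 0], [0, 0, 0, 0], [0, 0, 0, 0], [0, 0, 0, 0]]

```text
time: 4.1
tool_pos: [0.6154, -0.2356, 0.0539]
tool_rot: [-1.57, -0.001, -0.403]
contact_force: [0.2, -0.4, -0.2]
opening: 0.0215
```

Request:
send_rows:
  motion:
    - [[0, -0.03, 0, 0], [0, -0.07, 0, 0], [0, -0.1, 0, 0], [0, -0.12, 0, 0], [0, -0.12, 0, 0], [0, -0.12, 0, 0]]

```text
time: 4.7
tool_pos: [0.615, -0.2355, 0.1731]
tool_rot: [-1.57, -0.0, -0.403]
contact_force: [-0.7, -0.2, -0.9]
opening: 0.0212
```

```bash
python3 - <<'E'
from h import *
s,M=tool();print(s["tool_pos"],s["tool_rot"],s["opening"],s["contact_force"])
print(shift([.5132,-.0452,.172]))
w=read_camera("wrist");f=w["frame"]
cv2.imwrite("pics/w5.png",f[:,:,::-1])
E
```

```text
[ 0.61495516 -0.23551672  0.17314443] [-1.57019205e+00 -3.95217423e-04 -4.03184202e-01] 0.0211596052538931 [-0.71461413 -0.19458479 -0.91316307]
[-0.16826711  0.00115958  0.1351322 ]
```

View pics/w5.png

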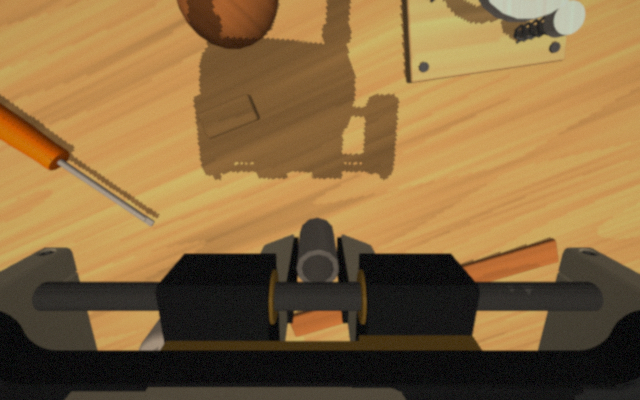

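The sleeve is held (opening 21.2 mm). I'll go to 70 mm short of the cradle on the far side, so the wrist camera can see the pin.

Request:
send_rows:
  motion:
    - [[-0.098, -0.01, 0.135, 0], [-0.098, -0.01, 0.135, 0], [-0.098, -0.01, 0.135, 0], [-0.098, -0.01, 0.135, 0], [-0.098, -0.01, 0.135, 0], [-0.098, -0.01, 0.135, 0], [-0.098, -0.01, 0.135, 0]]

```text
time: 5.45
tool_pos: [0.5776, -0.0742, 0.1817]
tool_rot: [-1.571, 0.002, -0.405]
contact_force: [0.4, -0.6, -0.7]
opening: 0.0212
```

```bash
python3 - <<'E'
from h import *
import time
w=read_camera("wrist");w=read_camera("wrist");f=w["frame"]
cv2.imwrite("pics/w6.png",f[:,:,::-1])
s,M=tool();print(s["tool_pos"],s["tool_rot"])
u,v=proj(w,np.array([.5132,-.0452,.082]));print("pin",u,v,"ring",proj(w,np.array([.5132,-.0452,.075])))
u,v=int(u),int(v)
a=cv2.resize(f[max(0,v-50):max(0,v-50)+100,u-50:u+50],(400,400),interpolation=cv2.INTER_CUBIC)
b=cv2.resize(f[240:290,293:343],(400,400),interpolation=cv2.INTER_CUBIC)
print("crop a origin",u-50,max(0,v-50))
cv2.imwrite("pics/w6z.png",np.hstack([a,b])[:,:,::-1])
E
```

```text
[ 0.57755705 -0.07420011  0.1818761 ] [-1.5703379   0.00200512 -0.40508955]
pin 318.51373305096695 114.99376931791174 ring (np.float64(318.47887056773544), np.float64(114.54556188630764))
crop a origin 268 64
```

View pics/w6.png

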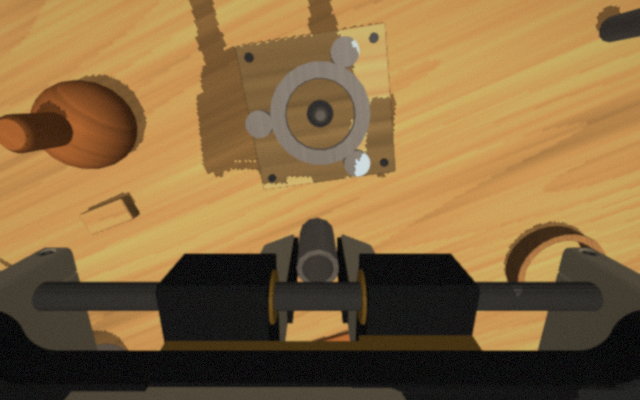

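View pics/w6z.png

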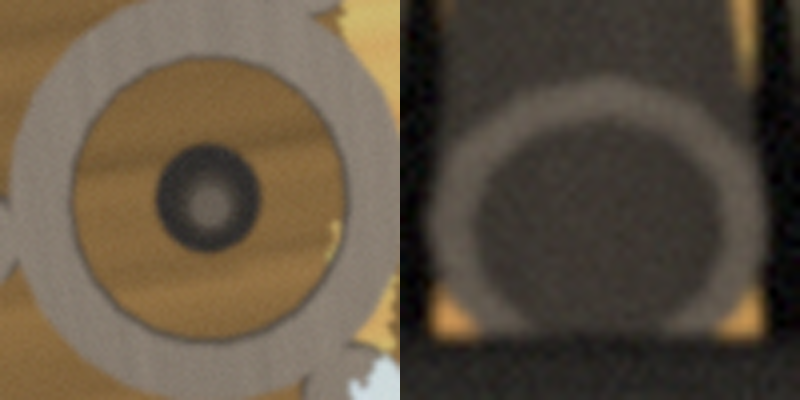

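```bash
python3 - <<'E'
from h import *
w=read_camera("wrist")
s,M=tool();p=s["tool_pos"];print(p)
pin=onz(w,319.5,114.8,.082);ring=onz(w,320,113.2,.075)
sl=onz(w,317.4,267.4,p[2]-.009)
print(pin,ring,sl, "sleeve in tool",M.T@(sl-p), "axis tilt", s["tool_rot"])
d=M.T@(pin-sl);print("shift pin",d,"ring",M.T@(ring-sl)," coarse",M.T@([.5132,-.0452,.082]-sl))
E
```

```text
[ 0.57752476 -0.07402594  0.18200568]
[ 0.51333275 -0.04441922  0.082     ] [ 0.51273834 -0.04371459  0.075     ] [ 0.57780089 -0.07371465  0.17300568] sleeve in tool [0.00014861 0.00899995 0.00038977] axis tilt [-1.57022579  0.00193931 -0.40494123]
shift pin [-0.07061906  0.09114366  0.001476  ] ring [-0.07142942  0.09814548  0.00188548]  coarse [-0.07043347  0.09114286  0.00070607]
```

Request:
send_rows:
  motion:
    - [[-0.04, 0.0, 0.001, 0], [-0.0707, 0.0, 0.0013, 0], [-0.0707, 0.01, 0.0013, 0], [-0.0707, 0.032, 0.0013, 0], [-0.0707, 0.032, 0.0013, 0], [-0.0707, 0.032, 0.0013, 0]]

```text
time: 6.2
tool_pos: [0.5134, -0.0455, 0.15]
tool_rot: [-1.57, 0.002, -0.406]
contact_force: [0.3, -0.3, -0.5]
opening: 0.0208
```

```bash
python3 - <<'E'
from h import *
c=read_camera("scene");f=c["frame"];t=read_camera("top");g=t["frame"]
s,M=tool();print(s["tool_pos"],s["tool_rot"],shift([.5132,-.0446,.101]))
u,v=map(int,proj(c,np.array([.513,-.045,.09])));a=cv2.resize(f[v-30:v+30,u-30:u+30],(390,390),interpolation=cv2.INTER_CUBIC)
u,v=map(int,proj(t,np.array([.513,-.045,.09])));b=cv2.resize(g[v-30:v+30,u-30:u+30],(390,390),interpolation=cv2.INTER_CUBIC)
cv2.imwrite("pics/s7.png",np.hstack([a,b])[:,:,::-1])
E
```

```text
[ 0.5138215  -0.04547183  0.15072162] [-1.57007905e+00  7.97124965e-04 -4.05462615e-01] [-0.00087536  0.04972272  0.00052033]
```

View pics/s7.png

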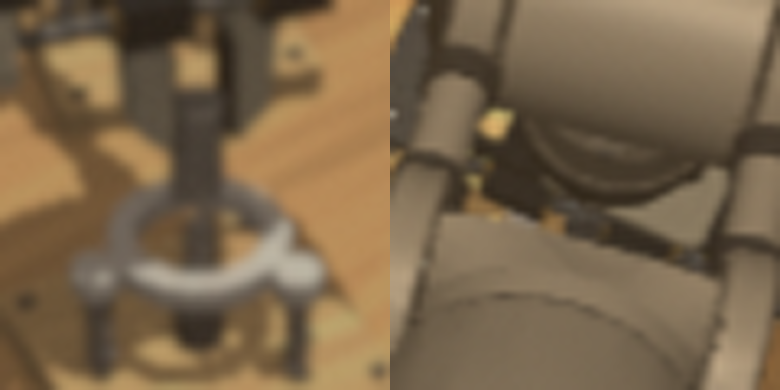

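The sleeve sits over the pin in the scene view, so I'll lower it, watching the force.

Request:
send_rows:
  motion:
    - [[-0.0008, 0.005, 0.0006, 0], [-0.0008, 0.012, 0.0006, 0], [-0.0008, 0.018, 0.0006, 0], [-0.0008, 0.024, 0.0006, 0], [-0.0008, 0.024, 0.0006, 0]]

```text
time: 6.8
tool_pos: [0.5127, -0.0444, 0.1256]
tool_rot: [-1.57, 0.003, -0.405]
contact_force: [0.5, 0.2, -0.7]
opening: 0.0213
```

Request:
send_rows:
  motion:
    - [[0, 0.006, 0, 0], [0, 0.012, 0, 0], [0, 0.018, 0, 0], [0, 0.022, 0, 0], [0, 0.022, 0, 0]]

```text
time: 7.3
tool_pos: [0.5123, -0.0443, 0.1029]
tool_rot: [-1.571, 0.004, -0.405]
contact_force: [-1.4, -0.3, -0.7]
opening: 0.0211
```

```bash
python3 - <<'E'
from h import *
c=read_camera("scene");f=c["frame"]
s,M=tool();print(s["tool_pos"],s["tool_rot"],s["contact_force"],shift([.5132,-.0446,.101]))
u,v=map(int,proj(c,np.array([.513,-.045,.09])));a=cv2.resize(f[v-30:v+30,u-30:u+30],(500,500),interpolation=cv2.INTER_CUBIC)
cv2.imwrite("pics/s8.png",a[:,:,::-1])
E
```

```text
[ 0.51253671 -0.04438185  0.10334896] [-1.57052439  0.00338134 -0.40545702] [ 0.07718547  0.03743301 -0.5748727 ] [7.03501586e-04 2.34661476e-03 6.05268860e-05]
```

View pics/s8.png

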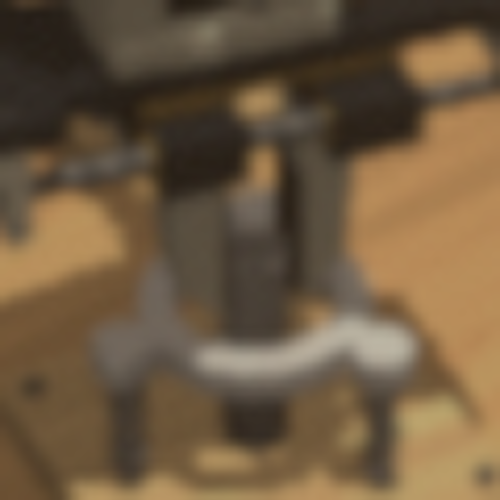

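The sleeve is on the pin with no force. I'll lower it the last 2 mm and release.

Request:
send_rows:
  motion:
    - [[0.0005, 0.0022, 0, 0], [0.0005, 0.0022, 0, 0], [0.0005, 0.0022, 0, 0]]

```text
time: 7.65
tool_pos: [0.5131, -0.0446, 0.1012]
tool_rot: [-1.57, 0.003, -0.406]
contact_force: [-0.6, 0.0, -1.1]
opening: 0.0211
```

Request:
send_rows:
  motion:
    - [[0, 0, 0, 0], [0, 0, 0, 0], [0, 0, 0, 0], [0, 0, 0, 0], [0, 0, 0, 0]]
  gripper: 0.5

```text
time: 8.15
tool_pos: [0.5131, -0.0446, 0.1013]
tool_rot: [-1.57, 0.003, -0.405]
contact_force: [-0.2, -0.0, -0.2]
opening: 0.0456
```

Request:
send_rows:
  motion:
    - [[0, -0.03, 0, 0], [0, -0.08, 0, 0], [0, -0.12, 0, 0], [0, -0.12, 0, 0], [0, -0.12, 0, 0]]

```text
time: 8.65
tool_pos: [0.5136, -0.0448, 0.2218]
tool_rot: [-1.57, 0.001, -0.405]
contact_force: [0.7, -0.3, -0.1]
opening: 0.0457
```

```bash
python3 - <<'E'
from h import *
s,M=tool();print(s["tool_pos"],s["tool_rot"],s["contact_force"])
w=read_camera("wrist");f=w["frame"]
cv2.imwrite("pics/w9.png",f[:,:,::-1])
print(shift([.4435,-.2368,.20]))
print("yaw twist info",s["qpos"])
E
```

```text
[ 0.51355125 -0.04478752  0.22184566] [-1.57016084e+00  1.33099783e-03 -4.05444140e-01] [ 0.71823158 -0.2728911  -0.09399555]
[ 0.01211593  0.02053036 -0.20396473]
yaw twist info [-2.36233733e-01  3.51755318e-01  1.59663978e+00  9.14576578e-04
  1.19440267e+00 -1.40192218e+00]
```

View pics/w9.png

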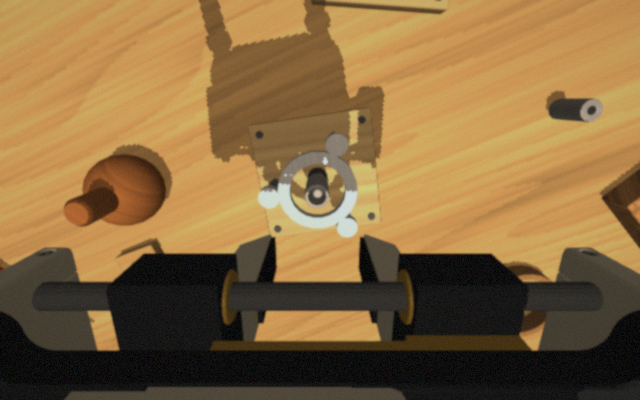

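The sleeve stands on the pin at about (317,190) in the wrist view. Next I move to the finial.

Request:
send_rows:
  motion:
    - [[0.012, 0.0, -0.05, 0], [0.012, 0.0, -0.1, 0], [0.012, 0.01, -0.15, 0], [0.012, 0.02, -0.19, 0], [0.012, 0.02, -0.204, 0], [0.012, 0.02, -0.204, 0], [0.012, 0.02, -0.204, 0]]
  gripper: 0.75

```text
time: 9.4
tool_pos: [0.4434, -0.236, 0.1998]
tool_rot: [-1.57, 0.006, -0.406]
contact_force: [0.4, 0.2, 0.7]
opening: 0.0689
```

```bash
python3 - <<'E'
from h import *
w=read_camera("wrist");f=w["frame"]
cv2.imwrite("pics/w10.png",f[:,:,::-1])
s,M=tool();print(s["tool_pos"],s["tool_rot"])
print(proj(w,np.array([.4435,-.2368,.105])))
E
```

```text
[ 0.44370012 -0.23564726  0.20010195] [-1.56989991  0.00509845 -0.40468015]
(np.float64(315.66470254635226), np.float64(211.37366264698096))
```

View pics/w10.png

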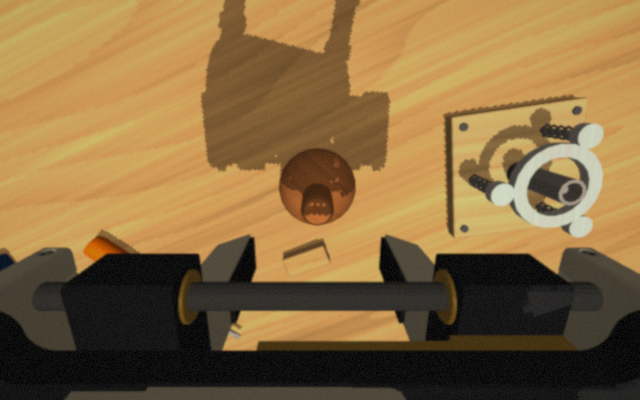

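The neck top is at about (317,211); predicted (315.7,211.4). I'll descend and grip.

```bash
python3 - <<'E'
from h import *
w=read_camera("wrist");f=w["frame"]
cv2.imwrite("pics/w11.png",cv2.resize(f[170:240,280:350],(560,560),interpolation=cv2.INTER_CUBIC)[:,:,::-1])
s,M=tool();print(s["tool_pos"],onz(w,317,211,.105),shift([.4435,-.2366,.098]))
E
```

```text
[ 0.44390821 -0.23545362  0.20034532] [ 0.44410437 -0.23545672  0.105     ] [ 0.00053963  0.10234301 -0.00128974]
```

View pics/w11.png

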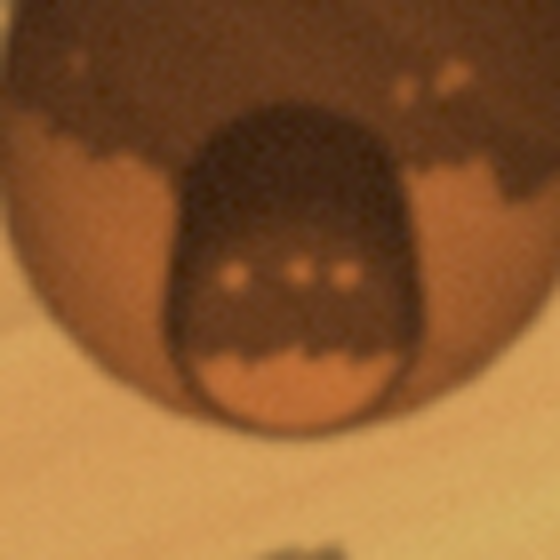

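Request:
send_rows:
  motion:
    - [[0.0003, 0.03, -0.0008, 0], [0.0003, 0.06, -0.0008, 0], [0.0003, 0.085, -0.0008, 0], [0.0003, 0.102, -0.0008, 0], [0.0003, 0.102, -0.0008, 0], [0.0003, 0.102, -0.0008, 0]]

```text
time: 10.1
tool_pos: [0.4441, -0.2353, 0.0988]
tool_rot: [-1.57, 0.004, -0.402]
contact_force: [0.6, -0.4, -0.1]
opening: 0.0689
```

Request:
send_rows:
  motion:
    - [[0, 0, 0, 0], [0, 0, 0, 0], [0, 0, 0, 0], [0, 0, 0, 0], [0, 0, 0, 0], [0, 0, 0, 0], [0, 0, 0, 0], [0, 0, 0, 0]]
  gripper: 0
  grip_force: 50

```text
time: 10.9
tool_pos: [0.4441, -0.2355, 0.0988]
tool_rot: [-1.57, 0.004, -0.402]
contact_force: [-1.0, 0.3, 0.6]
opening: 0.0251
```

```bash
python3 - <<'E'
from h import *
w=read_camera("wrist");f=w["frame"]
cv2.imwrite("pics/w12.png",f[:,:,::-1])
s,M=tool();print(s["tool_pos"],s["tool_rot"],s["opening"],s["contact_force"])
E
```

```text
[ 0.44405546 -0.23546135  0.09881713] [-1.57026832  0.00434959 -0.402307  ] 0.024819014697228765 [-1.13483103 -1.65851226  0.58438093]
```

View pics/w12.png

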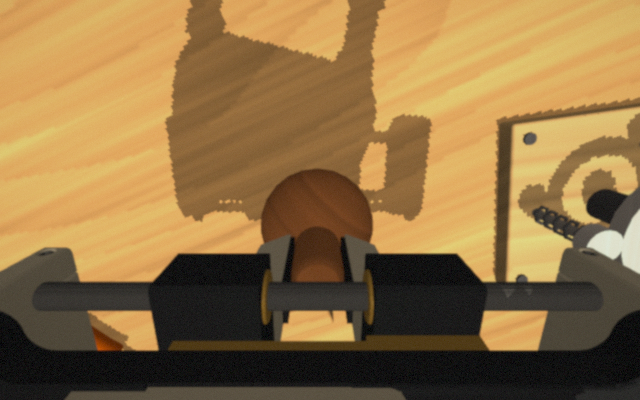

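Request:
send_rows:
  motion:
    - [[0, 0, 0, 0], [0, 0, 0, 0], [0, -0.02, 0, 0], [0, -0.06, 0, 0], [0, -0.1, 0, 0], [0, -0.135, 0, 0], [0, -0.135, 0, 0], [0, -0.135, 0, 0]]

```text
time: 11.75
tool_pos: [0.4446, -0.2356, 0.2339]
tool_rot: [-1.57, 0.004, -0.402]
contact_force: [-0.0, 0.1, -1.5]
opening: 0.0249
```

```bash
python3 - <<'E'
from h import *
w=read_camera("wrist");f=w["frame"];c=read_camera("scene")
cv2.imwrite("pics/w13.png",np.hstack([f[150:400,180:480],cv2.resize(c["frame"][150:290,200:340],(250,250))])[:,:,::-1])
s,M=tool();print(s["tool_pos"],s["tool_rot"],s["opening"],s["contact_force"])
print(shift([.5132,-.0446,.234]))
E
```

```text
[ 0.44388131 -0.23517207  0.23231274] [-1.56945827  0.00723907 -0.40229397] 0.024882913972943226 [ 0.05444109  0.23615935 -1.31230615]
[-0.010842   -0.00133786  0.20250013]
```

View pics/w13.png

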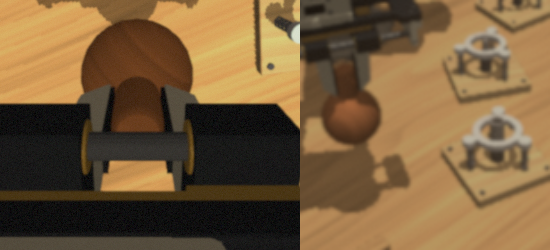

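The finial is held and upright. I'll move it over the cradle.

Request:
send_rows:
  motion:
    - [[-0.003, 0.0, 0.05, 0], [-0.006, 0.0, 0.1, 0], [-0.009, 0.0, 0.15, 0], [-0.0108, 0.0, 0.185, 0], [-0.0108, 0.0, 0.2025, 0], [-0.0108, 0.0, 0.2025, 0], [-0.0108, 0.0, 0.2025, 0], [-0.0108, 0.0, 0.2025, 0]]

```text
time: 12.65
tool_pos: [0.5127, -0.0455, 0.2319]
tool_rot: [-1.57, 0.009, -0.403]
contact_force: [-0.1, -0.2, -0.9]
opening: 0.0247
```

```bash
python3 - <<'E'
from h import *
c=read_camera("scene");f=c["frame"]
s,M=tool();print(s["tool_pos"],s["tool_rot"],s["contact_force"],shift([.5132,-.0446,.21]))
u,v=map(int,proj(c,np.array([.513,-.045,.11])));a=cv2.resize(f[v-45:v+45,u-45:u+45],(540,540),interpolation=cv2.INTER_CUBIC)
cv2.imwrite("pics/s14.png",a[:,:,::-1])
E
```

```text
[ 0.51275453 -0.04563592  0.23209794] [-1.56987541  0.00841637 -0.40380057] [-1.32644128 -0.67316346 -0.92220994] [0.0001886  0.02209816 0.00110729]
```

View pics/s14.png

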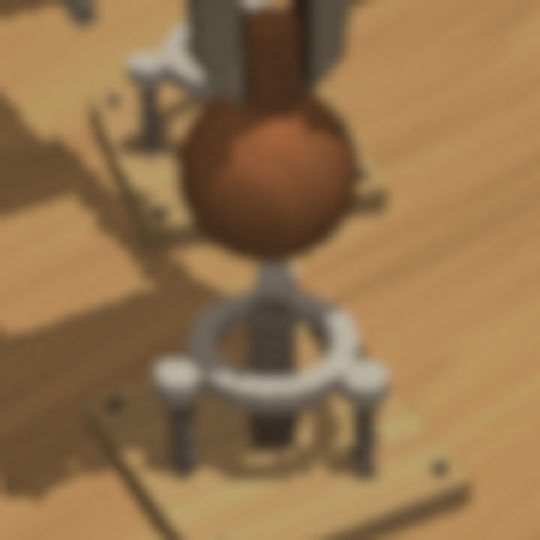

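The ball centre column matches the sleeve column. I'll lower it in stages.

Request:
send_rows:
  motion:
    - [[0.0002, 0.01, 0.0011, 0], [0.0002, 0.022, 0.0011, 0], [0.0002, 0.03, 0.0011, 0], [0.0002, 0.037, 0.0011, 0], [0.0002, 0.043, 0.0011, 0], [0.0002, 0.048, 0.0011, 0], [0.0002, 0.048, 0.0011, 0]]

```text
time: 13.4
tool_pos: [0.5127, -0.0444, 0.1834]
tool_rot: [-1.57, 0.01, -0.404]
contact_force: [0.5, 0.1, -2.0]
opening: 0.0248
```

```bash
python3 - <<'E'
from h import *
c=read_camera("scene");f=c["frame"]
s,M=tool();print(s["tool_pos"],s["tool_rot"],s["contact_force"],shift([.5132,-.0446,.171]))
u,v=map(int,proj(c,np.array([.513,-.045,.11])));a=cv2.resize(f[v-45:v+45,u-45:u+45],(540,540),interpolation=cv2.INTER_CUBIC)
cv2.imwrite("pics/s15.png",a[:,:,::-1])
E
```

```text
[ 0.51295611 -0.04443031  0.1838923 ] [-1.56996281  0.00883237 -0.403613  ] [ 0.00660664 -0.20726606 -2.21970249] [ 4.04793120e-04  1.28891692e-02 -7.10118194e-05]
```

View pics/s15.png

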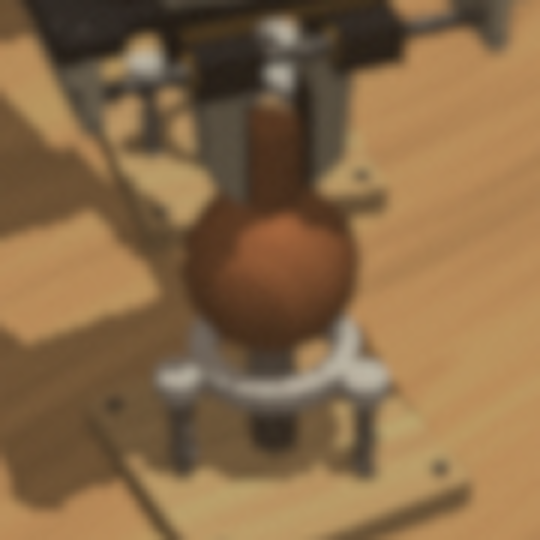

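Request:
send_rows:
  motion:
    - [[0.0002, 0.004, 0, 0], [0.0002, 0.008, 0, 0], [0.0002, 0.012, 0, 0], [0.0002, 0.015, 0, 0], [0.0002, 0.017, 0, 0], [0.0002, 0.017, 0, 0]]

```text
time: 14.05
tool_pos: [0.5136, -0.0445, 0.1674]
tool_rot: [-1.57, 0.007, -0.404]
contact_force: [0.8, 0.2, 4.5]
opening: 0.0248
```

Request:
send_rows:
  motion:
    - [[0, 0.002, 0, 0], [0, 0.004, 0, 0], [0, 0.006, 0, 0], [0, 0.008, 0, 0], [0, 0.01, 0, 0], [0, 0.011, 0, 0], [0, 0.011, 0, 0]]
  grip_force: 60

```text
time: 14.75
tool_pos: [0.5141, -0.0446, 0.1575]
tool_rot: [-1.569, 0.005, -0.404]
contact_force: [-0.3, -0.2, 9.9]
opening: 0.0249
```

```bash
python3 - <<'E'
from h import *
c=read_camera("scene");f=c["frame"]
s,M=tool();print(s["time"],s["tool_pos"],s["tool_rot"],s["contact_force"],s["torque"],shift([.5132,-.0446,.149]))
u,v=map(int,proj(c,np.array([.513,-.045,.09])));a=cv2.resize(f[v-45:v+45,u-45:u+45],(540,540),interpolation=cv2.INTER_CUBIC)
cv2.imwrite("pics/s16.png",a[:,:,::-1])
E
```

```text
14.8 [ 0.51413922 -0.04458685  0.15750973] [-1.56915975  0.00505831 -0.40365957] [-0.36613774 -0.28814055  9.01165049] [ 0.06204357  0.186894   -0.02500269] [-0.00081551  0.00851333 -0.00039494]
```

View pics/s16.png

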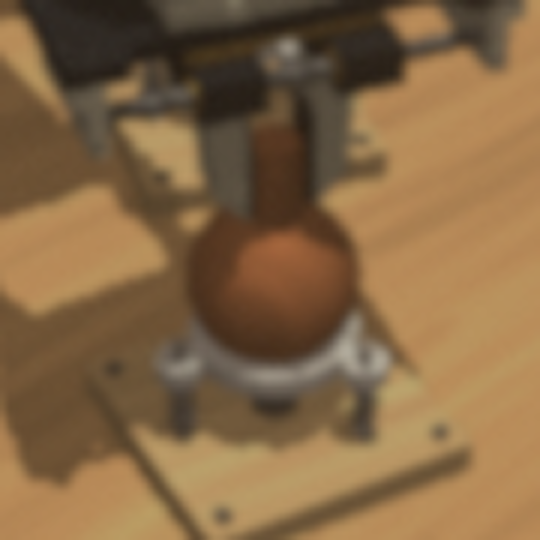

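The ring is going down in line with the spring rate. I'll go to the stop gently.

Request:
send_rows:
  motion:
    - [[-0.0004, 0.002, 0, 0], [-0.0004, 0.004, 0, 0], [-0.0004, 0.006, 0, 0], [-0.0004, 0.0075, 0, 0], [-0.0004, 0.0085, 0, 0], [-0.0004, 0.0085, 0, 0]]

```text
time: 15.4
tool_pos: [0.5143, -0.0446, 0.1505]
tool_rot: [-1.569, 0.003, -0.404]
contact_force: [-1.6, 0.3, 12.3]
opening: 0.025
```

Request:
send_rows:
  motion:
    - [[0, 0.0005, 0, 0], [0, 0.001, 0, 0], [0, 0.0015, 0, 0], [0, 0.0015, 0, 0]]

```text
time: 15.8
tool_pos: [0.5145, -0.0447, 0.1504]
tool_rot: [-1.569, 0.001, -0.404]
contact_force: [-2.7, 0.9, 12.2]
opening: 0.0248
```

Request:
send_rows:
  motion:
    - [[-0.0005, 0.002, 0, 0], [-0.0005, 0.003, 0, 0], [-0.0005, 0.004, 0, 0], [-0.0005, 0.004, 0, 0]]

```text
time: 16.2
tool_pos: [0.5143, -0.0446, 0.148]
tool_rot: [-1.569, -0.0, -0.403]
contact_force: [-2.2, 0.3, 13.7]
opening: 0.025
```

```bash
python3 - <<'E'
from h import *
c=read_camera("scene");f=c["frame"]
s,M=tool();print(s["time"],s["tool_pos"],s["tool_rot"],s["contact_force"],s["torque"])
u,v=map(int,proj(c,np.array([.513,-.045,.09])));a=cv2.resize(f[v-45:v+45,u-45:u+45],(540,540),interpolation=cv2.INTER_CUBIC)
cv2.imwrite("pics/s17.png",a[:,:,::-1])
E
```

```text
16.25 [ 0.5143427  -0.04456905  0.14808503] [-1.56876400e+00 -3.72730737e-04 -4.03328400e-01] [-2.30425252  0.93289398 14.16246293] [0.07520616 0.71967743 0.01267394]
```

View pics/s17.png

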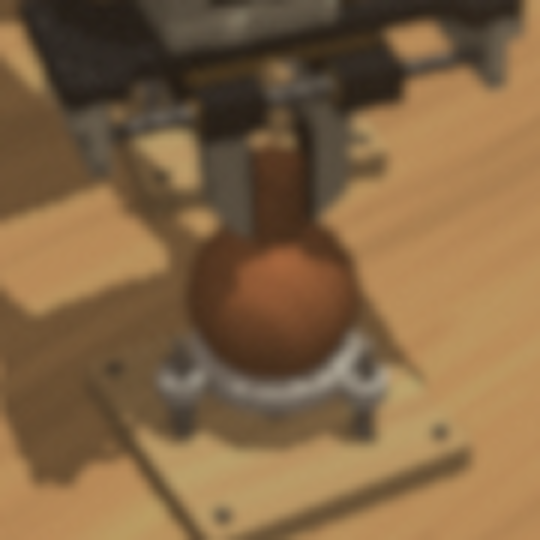

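No hard-stop rise yet, and there is a small side force of −2.3 N in x, so I'll correct 1 mm toward −x and press further.

Request:
send_rows:
  motion:
    - [[-0.001, 0.003, 0, 0], [-0.0015, 0.004, 0, 0], [-0.0015, 0.005, 0, 0], [-0.0015, 0.005, 0, 0], [-0.0015, 0.005, 0, 0]]

```text
time: 16.75
tool_pos: [0.5144, -0.0445, 0.1466]
tool_rot: [-1.568, -0.006, -0.403]
contact_force: [-4.0, -0.0, 26.8]
opening: 0.0248
```

```bash
python3 - <<'E'
from h import *
s,M=tool();print(s["time"],s["tool_pos"],s["tool_rot"],s["contact_force"],s["torque"])
E
```

```text
16.75 [ 0.51437328 -0.04448981  0.14662278] [-1.56826774 -0.00592099 -0.40317059] [-3.99927411 -0.04709643 26.76246991] [ 0.08319029  1.02683462 -0.0447018 ]
```

```bash
python3 - <<'E'
from h import *
c=read_camera("scene");f=c["frame"];w=read_camera("wrist")["frame"]
s,M=tool();print(s["time"],s["tool_pos"],s["tool_rot"],s["contact_force"])
u,v=map(int,proj(c,np.array([.513,-.045,.09])));a=cv2.resize(f[v-35:v+35,u-35:u+35],(400,400),interpolation=cv2.INTER_CUBIC)
b=cv2.resize(w[130:330,220:420],(400,400),interpolation=cv2.INTER_CUBIC)
cv2.imwrite("pics/s18.png",np.hstack([a,b])[:,:,::-1])
cv2.imwrite("pics/s18full.png",f[:,:,::-1])
E
```

```text
16.85 [ 0.51436496 -0.04448733  0.14663006] [-1.56827092 -0.00595336 -0.40315376] [-4.08375333  0.66093977 25.87039226]
```

View pics/s18.png

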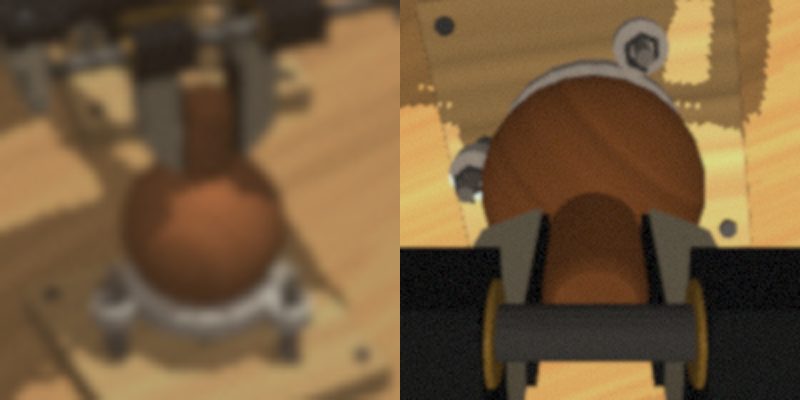

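View pics/s18full.png

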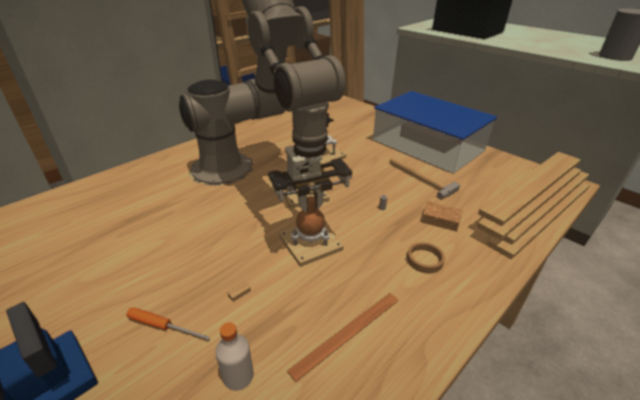

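```bash
python3 - <<'E'
from h import *
c=read_camera("scene")
u0,v0=[int(x)-45 for x in proj(c,np.array([.513,-.045,.11]))]
u1,v1=[int(x)-35 for x in proj(c,np.array([.513,-.045,.09]))]
for x,y in [(177,374),(366,378)]:
    p=onz(c,u0+x/6,v0+y/6,.075)
    for z in (.075,.057,.053): 
        q=proj(c,np.array([p[0],p[1],z])); print(z,round((q[0]-u1)*400/70),round((q[1]-v1)*400/70))
s,M=tool();print(s["time"],s["contact_force"])
E
```

```text
0.075 111 265
0.057 113 295
0.053 113 302
0.075 291 269
0.057 291 299
0.053 290 306
16.9 [-4.05542522 -0.98325361 25.30345655]
```

```bash
python3 - <<'E'
import cv2
a=cv2.imread("pics/s18full.png");b=cv2.imread("pics/s8.png")
cv2.imwrite("pics/s19.png",cv2.resize(a[215:255,285:335],(800,600)[:1]*1+(640,),interpolation=cv2.INTER_CUBIC)[:600])
E
```

```text
(no output)
```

View pics/s19.png

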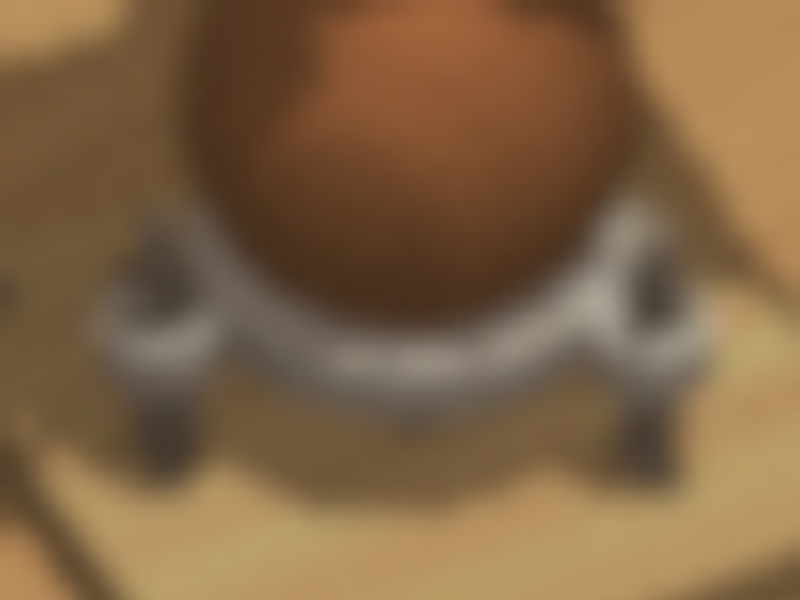

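```bash
python3 - <<'E'
from h import *
from cell import hand_in
s,M=tool();print(s["time"],s["tool_pos"],s["contact_force"],s["opening"])
print(hand_in())
E
```

```text
16.9 [ 0.5143713  -0.04451564  0.14663775] [-4.05542522 -0.98325361 25.30345655] 0.02490435189864538
the job is handed in; nothing more can be done
None
```

I handed the job in at 16.9 s. The finial was still gripped and pressing the ring against its stop; `hand_in()` gave no verdict.

- **Sleeve:** I slid the wide sleeve down to the shoulder of the rightmost cradle's pin and let go. It showed no side load and stood upright in the pictures before the finial covered it.
- **Finial:** I gripped it by the neck, lowered it bore down over the sleeve and pressed in small steps.
- **Ring at its stop:** The downward force rose from 14 N to about 26 N over the last 1.4 mm, far stiffer than the springs. The ring's ears also appear where they should be for about 22 mm of travel, though I judged that by eye in a blurred view.
- **Alignment:** The finial looks upright. The tool sits about 1.2 mm from my estimate of the pin's axis, inside the 5 mm limit.
- **Bench:** The narrow sleeve and the bystanders look unmoved in the final picture; I did not measure them again.

Two readings were slightly off:
- **Side force:** About 4 N along x remained while pressing, and a 1.5 mm correction did not remove it. I think it is the arm flexing under the load.
- **Final height:** The tool ended about 2 mm lower than the grip height predicted. That could be calibration, or the neck slipping slightly in the grip.

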